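# Load the soldering turntable's hearth tray with a pile of boards

## Robot

A 6-joint arm with a two-finger parallel gripper is mounted at the origin on the work surface. World frame = base frame: x ahead of the robot, y to its left, z up, the work surface at z = 0. Lengths are in mm, angles in rad, forces in N, time in s.
With the tool pointing down it reaches from about 325 to 850 mm from the base axis. Payload 15.5 kg.
Tool frame: the origin (TCP) lies midway between the tips of the shut fingers; the grasp point (between the pads) lies 19 mm behind it; y points along the fingers, z is the direction in which the jaws open and shut, and the axes are right-handed (so a half turn about y gives the same grasp; the last joint's range is limited). The gripper opens to 91 mm and grips with 3 to 60 N. Pads are 32 mm wide; open, the fingers measure 118 mm over their backs; the gripper's body (76 mm by 178 mm) begins 60 mm behind the grasp point.
Start: joints at [1.21, 0.494, 1.345, -0, 1.302, -0.096], TCP at [163.568, 603.218, 213.915] pointing down, gripper open.
Joint ranges: [-2.91, 2.91], [-0.82, 2.16], [0.22, 2.67], [-1.22, 4.37], [0.12, 2.79], [-3.08, 3.08]. Speed limits (rad/s): [1.89, 1.89, 2.57, 3.01, 3.01, 3.01].

## Interface

Orientations are given as a rotation vector (axis times angle).
In Python, from station import get_state, snapshot, finish_job gives the robot as it stands.
- The arm moves only by the shell command python3 -m creep 'ROWS'. ROWS is JSON, a list of rows, each an object of numbers: "x", "y", "z": the shift along the tool's x, y, z in m; "ax", "ay", "az": the turn, a rotation vector about the tool's x, y, z in degrees; "grip": the gripper's target within -1 to 1 (shut at 1, half-way at 0, fully open at -1). In form: [{"x": .., "y": .., "z": .., "ax": .., "ay": .., "az": .., "grip": ..}, ...]. A call has 1 to 8 rows; each row shifts and turns the commanded pose from where the row before left it, along the tool's axes as they then stand; what a row does not reach is not made up. A row lasts 1/10 s, in which the tool goes at most 50 mm and 8.59 degrees, less where a joint would pass 70% of its speed; a pose out of reach is approached as far as the arm can. A call with a gripper value outside its range is refused whole. The fingers move at their own pace and stop on an object; the grip force is fixed at half the most. Time passes only in rows, so rows that do not move let the fingers close. It gives the time, the measured TCP pose, the force and the opening at its end, in the units of the state.
- get_state(): the state, without advancing time (a new reading comes with each control period).
- snapshot(name): name is "side" or "top"; returns a dict with "pixels" (400x640x3 uint8, blue, green, red), "K" (3x3 intrinsics, pixels), "xyz" and "attitude" of the camera in the world. Camera axes: x right, y up, looking along -z (the intrinsics and any distortion apply to the point x, -y, -z); pixel columns grow to the right and rows downward; lengths in mm; the calibration is good to about 2 mm. A picture is of the moment at which its call begins. There is no depth.
- finish_job(): hands the job in, once; it reports no verdict.
The state is a dict: "t": time; "joint_pos": joint angles; "dq": joint speeds; "joint_efforts": joint torques, N m; "ee_pos": TCP position; "ee_rot": TCP orientation; "force": force on the tool from outside, world axes, zero at the start; "torque": the same for the moment, N m; "opening": finger opening in mm.
Only numpy, scipy, OpenCV 4.12 (cv2) and the standard library are available. Lean on these libraries where they do the work, as an engineer would, in place of code of your own. Each camera call takes 0.05 s, during which the arm holds its last target.

## Task

Slide the pile of three soldering boards along the cooling rack until it sticks out over the open front edge far enough to take hold of, lift all three together as one pile, and load it into the hearth tray: tilt it in with its leading end under the red keeper lip, then lower the other end behind the low near wall so that all three boards lie flat and fully home in the tray, and let go. Do not let a board fall to the bench, and do not shift or knock over any of the other things.

Things in the scene. Friction and masses are not known exactly. Their poses are not given: they have to be found in the camera images.
- board1_center (a point): lowest of three equal loose soldering boards (cream, rigid, heat-proof, 120 x 60 x 8 mm, 45 to 70 g each) lying one on another as a 24 mm high pile on the rack, ragged by up to 6 mm lengthways. The point is the board's centre, half-way through its thickness; x along its 120 mm length, z up
- board2_center (a point): middle board of the pile, same size and axes; the point is its centre
- board3_center (a point): top board of the pile (honeycomb dots and a scorch mark on its face), same size and axes; the point is its centre
- rack: fixed dark steel cooling rack: level deck 200 x 72 mm, top 40 mm above the bench; a 4 mm rail along each long side stands 26 mm above the deck, 64 mm clear between them, so the pile cannot be gripped across its width there; rear stop of the same height; no wall at the front. Origin on the bench under the deck's middle; x from open front to rear stop, y across, z up. Yaw within 0.4 rad of world x
- rack_front (a point): middle of the deck's open front edge, on the deck's top (100 mm to -x of the rack's middle); the rails end flush with this edge and only bench lies under what overhangs it. The pile's front starts 8 to 26 mm inside this edge (single boards up to 6 mm more or less)
- rack_rear (a point): foot of the rear stop's face, on the deck's top (100 mm to +x of the rack's middle). Between the pile's rear end and the stop at least 46 mm of deck is free
- tray: fixed snug steel hearth tray on a soldering turntable (braked, does not turn; round platter 190 mm across, top 30 mm above the bench). Origin on the bench under the tray's middle; x from the low near wall to the far wall with the red keeper lip, y across, z up. Inside 125 mm long (x -62.5 to +62.5) and 64 mm wide, walls 3 mm thick. Yaw within 0.4 rad of world x
- tray_floor (a point): centre of the tray's floor, 45 mm above the bench. Side walls stand 22 mm above the floor from tray x = 0 to +65 mm; from x = -57.5 to 0 both sides are cut away for the fingers: the floor is only 50 mm wide there, so the boards overhang it 5 mm each side, with 15 mm of air below down to the platter
- tray_lip (a point): middle of the red keeper lip's free lower edge, at tray x = +52.5 mm, 30 mm above the floor. The lip is 3 mm thick and 70 mm wide and reaches from here to the far wall, whose inner face is at x = +62.5 mm, so it covers the last 10 mm of the floor
- tray_near (a point): middle of the top inner edge of the near wall, at tray x = -62.5 mm; the wall stands 10 mm above the floor and returns 5 mm along each side at that height
- flask: bystander, loose: upright perforated steel casting flask, 74 mm across, 90 mm high; origin at the centre of its underside
- flux_jar: bystander, loose: jar with blue cap, 60 mm across, 75 mm high; origin at the centre of its underside
- crucible: bystander, loose: white ceramic crucible, 74 mm across, 55 mm high; origin at the centre of its underside
- torch_stand: bystander, loose: brass torch lying along x on a tall stand: dark base plate 110 x 80 mm, thin column, torch 175 mm long (x -105 to +70 mm) with two small valves, 235 mm high over all; origin at the centre of its underside
- ingot_mould: bystander, loose: ribbed dark steel ingot mould 135 x 55 x 35 mm with a 105 mm wooden handle to -x; origin under the middle of the steel block
- sprue_base: bystander, loose: black rubber sprue base, 90 mm across, 30 mm high; origin at the centre of its underside
- brass_brush: bystander, loose: hand brush 200 mm long lying along its x; origin near its middle on the bench
- flask_big: bystander, loose: upright perforated steel casting flask, 90 mm across, 120 mm high; origin at the centre of its underside
Mind the look-alikes: they are no part of the job. What is shaped like the rack but orange is not meant. Leave any black look-alike of the part that bears board3_center alone.

How it is judged:
By the outcome, as a careful person would: the job done as asked, in the order asked, and still so for the second after the job is handed in, with the robot touching nothing.
It also fails if it takes over 61 s, if anything falls off the work surface, if the arm or the gripper's body presses on something with over 40 N, if the wrist force passes 120 N, or if a joint passes its speed limit or range.

## Working session

There is one attempt and no reset: what is moved stays moved. The work goes in short steps, Python scripts to look and compute and a shell command to move; the robot and the scene stay as the last step left them, time stands still between calls to the robot, and variables do not carry over. Pictures are saved under pics/ and viewed, and the job is handed in when it is done.

```bash
ls; mkdir -p pics; python3 - <<'E'
from station import *
import cv2
print(get_state())
for n in("side","top"):
    s=snapshot(n); cv2.imwrite(f"pics/{n}0.png",s["pixels"]); print(n,{k:v for k,v in s.items() if k!="pixels"})
E
```

```text
pics
{'t': 0.0, 'joint_pos': array([ 1.21051870e+00,  4.94187787e-01,  1.34616009e+00, -1.81615510e-05,
        1.30251184e+00, -9.55165142e-02]), 'dq': array([ 0.00202394, -0.00103395,  0.00134696, -0.00021283, -0.00014689,
       -0.00075937]), 'joint_efforts': array([ 3.24343440e-03, -8.78833365e+01, -3.81851006e+01,  7.08554196e-02,
        5.32945921e-02, -4.58723525e-05]), 'ee_pos': array([163.41957115, 602.84019491, 213.32560315]), 'ee_rot': array([-1.56202601,  0.20807663, -0.20765268]), 'force': array([ 0.82106403,  0.38372943, -0.27945946]), 'torque': array([ 0.02354103,  0.05498407, -0.00491094]), 'opening': 91.0960377006137}
side {'K': array([[405.66749845,   0.        , 320.12198733],
       [  0.        , 405.66749845, 201.40448775],
       [  0.        ,   0.        ,   1.        ]]), 'xyz': array([ 909.13332232,  830.58139902, 1213.38160852]), 'attitude': array([0.20880373, 0.93429668, 2.56227032])}
top {'K': array([[478.98644633,   0.        , 314.67815699],
       [  0.        , 478.98644633, 190.30689892],
       [  0.        ,   0.        ,   1.        ]]), 'xyz': array([ 367.2366092 ,  -39.64452199, 1559.36696307]), 'attitude': array([ 0.06651528, -0.07967912, -1.54932661])}
```

View pics/side0.png

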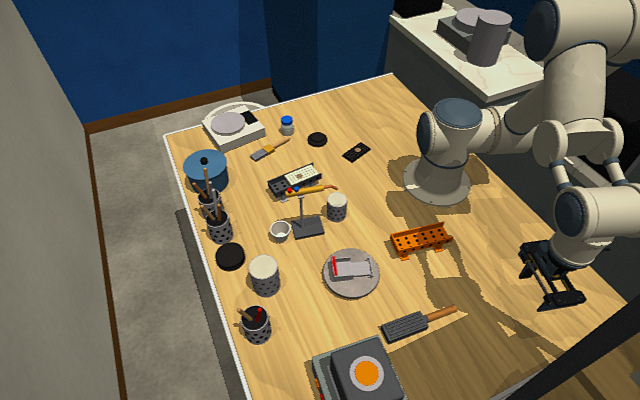

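View pics/top0.png

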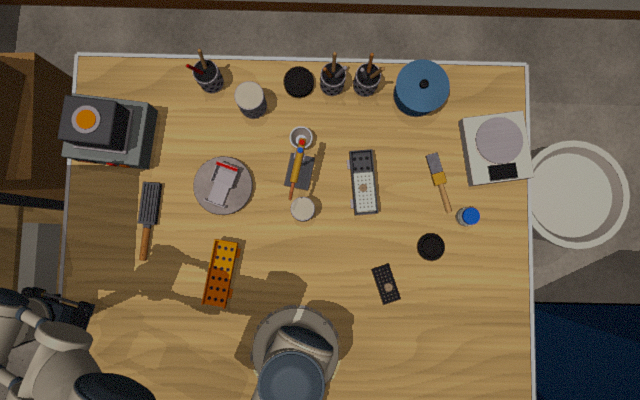

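The rack with the cream pile is at about (363,182) in the top view and (295,180) in the side view. The orange rack at (220,272) and the black board at (386,284) are look-alikes. I'll confirm both targets in crops.

```bash
cat > h.py <<'E'
import numpy as np, cv2
from scipy.spatial.transform import Rotation as R
from station import *
def ray(s,u,v):
    K=s["K"]; d=np.array([(u-K[0,2])/K[0,0],-(v-K[1,2])/K[1,1],-1.]); d=R.from_rotvec(s["attitude"]).as_matrix()@d
    return np.array(s["xyz"]),d
def onz(s,u,v,z):
    o,d=ray(s,u,v); return o+d*(z-o[2])/d[2]
def proj(s,p):
    K=s["K"]; c=R.from_rotvec(s["attitude"]).as_matrix().T@(np.array(p)-s["xyz"])
    return np.array([K[0,2]+K[0,0]*c[0]/-c[2],K[1,2]-K[1,1]*c[1]/-c[2]])
def tri(s1,p1,s2,p2):
    o1,d1=ray(s1,*p1);o2,d2=ray(s2,*p2)
    t=np.linalg.lstsq(np.stack([d1,-d2],1),o2-o1,rcond=None)[0]
    a=o1+d1*t[0];b=o2+d2*t[1]; return (a+b)/2,np.linalg.norm(a-b)
def crop(s,u0,v0,u1,v1,k,fn):
    c=cv2.resize(s["pixels"][v0:v1,u0:u1],None,fx=k,fy=k,interpolation=cv2.INTER_CUBIC)
    for u in range(u0,u1,10):
        cv2.line(c,((u-u0)*k,0),((u-u0)*k,6 if u%50 else 18),(0,255,255),1)
    for v in range(v0,v1,10):
        cv2.line(c,(0,(v-v0)*k),(6 if v%50 else 18,(v-v0)*k),(0,255,255),1)
    cv2.imwrite(fn,c)
E
python3 - <<'E'
from h import *
t=snapshot("top");s=snapshot("side")
crop(t,340,140,390,220,7,"pics/a.png")
crop(s,255,155,345,245,6,"pics/b.png")
crop(t,185,150,260,220,8,"pics/c.png")
crop(s,315,240,390,305,8,"pics/d.png")
E
```

```text
(no output)
```

View pics/a.png

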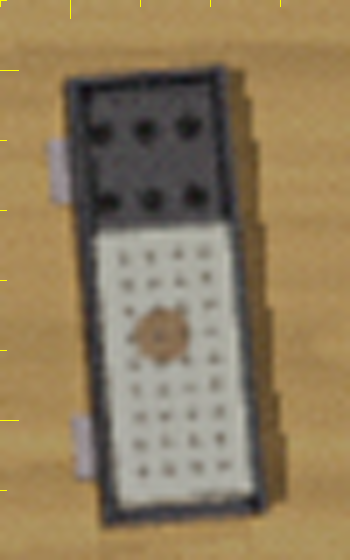

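View pics/b.png

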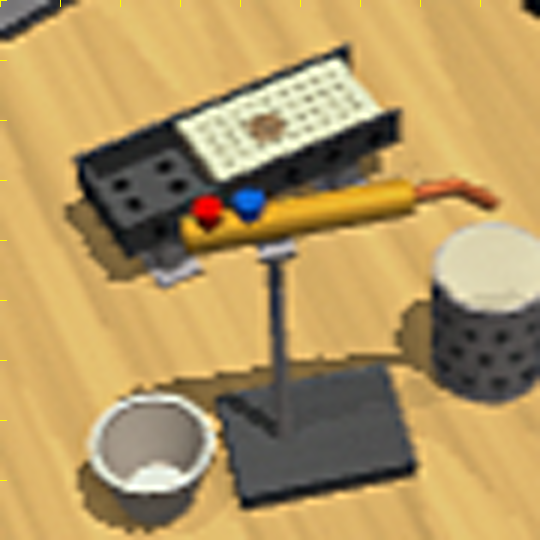

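View pics/c.png

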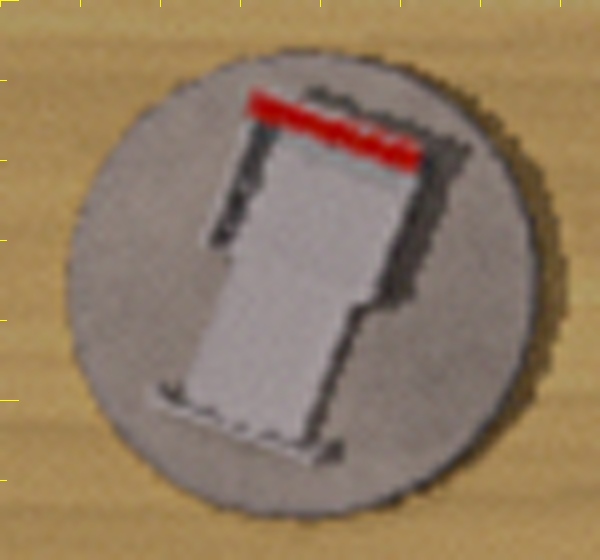

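View pics/d.png

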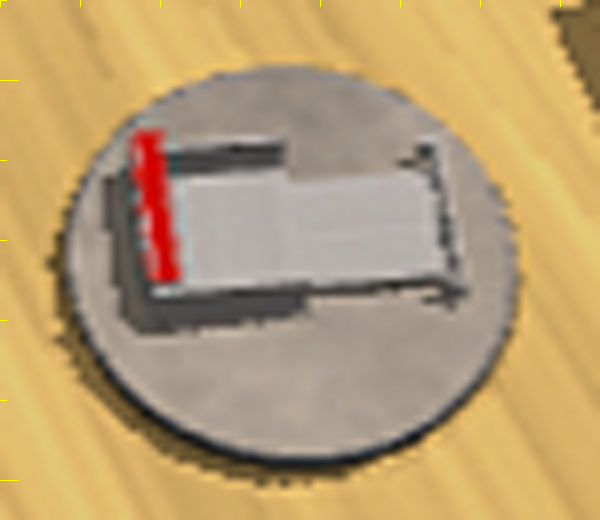

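```bash
cat > m.py <<'E'
from h import *
def comp(mask,roi):
    u0,v0,u1,v1=roi; m=np.zeros_like(mask); m[v0:v1,u0:u1]=mask[v0:v1,u0:u1]
    n,l,st,c=cv2.connectedComponentsWithStats(m); i=1+np.argmax(st[1:,4]); return (l==i).astype(np.uint8)
def quadcorners(mask,s,z):
    cs=max(cv2.findContours(mask,cv2.RETR_EXTERNAL,cv2.CHAIN_APPROX_NONE)[0],key=cv2.contourArea)
    P=np.array([onz(s,u,v,z)[:2] for u,v in cs[:,0]],np.float32)
    return cv2.minAreaRect(P)
if __name__=="__main__":
    t=snapshot("top");s=snapshot("side")
    for n,im,roi in(("top",t,(340,140,390,220)),("side",s,(255,155,325,195))):
        h=cv2.cvtColor(im["pixels"],cv2.COLOR_BGR2HSV)
        p=cv2.morphologyEx(((h[...,2]>150)&(h[...,1]<60)).astype(np.uint8)*1,cv2.MORPH_CLOSE,np.ones((5,5)))
        p=comp(p,roi); print(n,"pile z64",quadcorners(p,im,64),p.sum())
        d=comp(((h[...,2]<95)&(h[...,1]<90)).astype(np.uint8),roi); print(n,"dark z66",quadcorners(d|p,im,66))
    for n,im,roi in(("top",t,(185,150,260,220)),("side",s,(315,240,390,305))):
        h=cv2.cvtColor(im["pixels"],cv2.COLOR_BGR2HSV)
        r=comp(((h[...,1]>150)&((h[...,0]<8)|(h[...,0]>172))).astype(np.uint8),roi)
        print(n,"lip z78",quadcorners(r,im,78))
        pl=comp((h[...,1]<60).astype(np.uint8),roi)
        pl=cv2.morphologyEx(pl|r,cv2.MORPH_CLOSE,np.ones((7,7)))
        cs=max(cv2.findContours(pl,cv2.RETR_EXTERNAL,cv2.CHAIN_APPROX_NONE)[0],key=cv2.contourArea)
        print("platter z30",cv2.minEnclosingCircle(np.array([onz(im,u,v,30)[:2] for u,v in cs[:,0]],np.float32)))
    # top view tray corners
    g=lambda a,b:((a+.5)/8-.5+185,(b+.5)/8-.5+150)
    q=lambda a,b:((a+.5)/8-.5+315,(b+.5)/8-.5+240)
    for nm,pa,pb,z in(("nearL",(158,398),(448,292),55),("nearR",(318,458),(428,150),55),("lipLo L",(250,113),(155,280),75),):
        pass
    print("near wall mid top",onz(t,*g(236,432),55), "side",onz(s,*q(449,215),55))
    print("lip free edge top",onz(t,*g(332,146),77), "side",onz(s,*q(172,207),77))
E
python3 m.py
```

```text
top pile z64 ((505.8329772949219, -197.52850341796875), (120.20653533935547, 76.43276977539062), 5.661870956420898) 695
top dark z66 ((537.1784057617188, -197.78416442871094), (201.85862731933594, 83.4310302734375), 5.6368913650512695)
side pile z64 ((509.22772216796875, -204.80140686035156), (119.5785140991211, 59.516544342041016), 5.5950026512146) 336
side dark z66 ((546.2968139648438, -180.47909545898438), (200.10142517089844, 104.3735122680664), 2.6814541816711426)
top lip z78 ((575.4235229492188, 225.26791381835938), (69.2064208984375, 10.764103889465332), 74.72420501708984)
platter z30 ((521.3550415039062, 244.25218200683594), 93.9295654296875)
side lip z78 ((577.8685913085938, 226.03067016601562), (67.77304077148438, 11.916973114013672), 68.69879150390625)
platter z30 ((524.5510864257812, 247.56503295898438), 94.521484375)
near wall mid top [459.84476721 264.17899567  55.        ] side [463.41284792 270.09896063  55.        ]
lip free edge top [570.80605417 226.80310702  77.        ] side [571.70280174 230.56969681  77.        ]
```

The crops confirm it. The dark-railed rack holds the cream pile with honeycomb dots and a scorch mark (top view 354–377, 171–213). The tray on the round platter is at (222,185) with its red lip at the top. Next I'll refine the corners, check the offset between cameras, and locate the torch and flask for clearance.

```bash
python3 - <<'E'
from m import *
t=snapshot("top");s=snapshot("side")
A=lambda a,b:((a+.5)/7-.5+340,(b+.5)/7-.5+140)
B=lambda a,b:((a+.5)/6-.5+255,(b+.5)/6-.5+155)
C=lambda a,b:((a+.5)/8-.5+185,(b+.5)/8-.5+150)
D=lambda a,b:((a+.5)/8-.5+315,(b+.5)/8-.5+240)
P=lambda *a:print(a[0],np.round(np.hstack(a[1:]),1))
print("pile z64")
for n,pa,pb in(("FL",(115,507),(330,182)),("FR",(252,496),(338,55))): pass
for n,a in dict(FL=(113,507),FR=(253,497),RL=(96,232),RR=(232,222)).items(): P("top",n) if 0 else print("top",n,onz(t,*A(*a),64).round(1))
for n,b in dict(F1=(387,110),F2=(339,55),R1=(222,184),R2=(177,124)).items(): print("side",n,onz(s,*B(*b),64).round(1))
print("rack z66")
for n,a in dict(FL=(103,525),FR=(267,511),RL=(66,80),RR=(224,67)).items(): print("top",n,onz(t,*A(*a),66).round(1))
for n,b in dict(F1=(400,110),F2=(349,45),R2=(77,158)).items(): print("side",n,onz(s,*B(*b),66).round(1))
print("torch red",tri(t,(301,141),s,(289.7,190)),"tip",tri(t,(292,198),s,(337.5,189)))
print("flask top",onz(t,303,208,90),onz(s,255+495/6,155+265/6,90))
print("crucible",onz(t,301,138,55),"fluxjar",onz(t,470,216,75),"mould",onz(t,150,205,35),"big flask",onz(t,251,97,120))
print("floor: top")
for n,c in dict(cutL=(235,262),cutR=(368,300),narrowNearL=(187,398),narrowNearR=(305,440)).items(): print(n,onz(t,*C(*c),45).round(1))
for n,c in dict(sideR_top=(0,0)).items():pass
print("near wall top z55");
for n,c in dict(L=(153,398),R=(318,462)).items(): print(n,onz(t,*C(*c),55).round(1))
print("lip z78 outer far")
for n,c in dict(farL=(255,92),farR=(424,150),nearL=(247,116),nearR=(418,172)).items(): print(n,onz(t,*C(*c),78).round(1))
for n,c in dict(farT=(133,132),farB=(153,283),nearT=(160,130),nearB=(180,281)).items(): print("side",n,onz(s,*D(*c),78).round(1))
for n,c in dict(T=(433,143),B=(462,303)).items(): print("side nearwall",n,onz(s,*D(*c),55).round(1))
E
```

```text
pile z64
top FL [ 441.9 -180.4   64. ]
top FR [ 447.6 -242.9   64. ]
top RL [ 565.5 -171.3   64. ]
top RR [ 571.3 -232.5   64. ]
side F1 [ 442.3 -181.2   64. ]
side F2 [ 450.  -241.1   64. ]
side R1 [ 565.5 -165.6   64. ]
side R2 [ 572. -227.   64.]
rack z66
top FL [ 433.7 -175.8   66. ]
top FR [ 441.4 -249.    66. ]
top RL [ 634.  -156.7   66. ]
top RR [ 641.5 -228.    66. ]
side F1 [ 435.3 -175.9   66. ]
side F2 [ 440.9 -245.1   66. ]
side R2 [ 642.2 -223.9   66. ]
torch red (array([629.28650999,  -7.56432724, 228.11884364]), np.float64(3.117208921318326)) tip (array([469.05712856,  17.04071123, 183.41666715]), np.float64(8.166447132129909))
flask top [449.61384126 -15.87275772  90.        ] [447.53079717  -9.81426079  90.        ]
crucible [674.63243402  -4.0100544   55.        ] fluxjar [ 436.12864659 -534.76069169   75.        ] mould [452.35689831 471.14233771  35.        ] big flask [785.72521581 150.76687787 120.        ]
floor: top
cutL [528.  269.3  45. ]
cutR [513.9 216.   45. ]
narrowNearL [473.5 286.1  45. ]
narrowNearR [457.9 238.9  45. ]
near wall top z55
L [472.6 297.2  55. ]
R [448.7 231.6  55. ]
lip z78 outer far
farL [591.3 257.4  78. ]
farR [569.9 190.8  78. ]
nearL [581.8 260.1  78. ]
nearR [561.2 192.8  78. ]
side farT [570.8 192.5  78. ]
side farB [594.3 259.1  78. ]
side nearT [560.3 196.3  78. ]
side nearB [584.1 262.8  78. ]
side nearwall T [452.4 237.   55. ]
side nearwall B [478.8 308.   55. ]
```

```bash
cat > g.py <<'E'
from h import *
import sys
def info():
    st=get_state(); M=R.from_rotvec(st["ee_rot"]).as_matrix()
    print("t %.2f"%st["t"],"pos",st["ee_pos"].round(1),"yaw %.2f"%np.degrees(np.arctan2(M[1,0],M[0,0])),"F",st["force"].round(1),"open %.1f"%st["opening"]); return st,M
def go(x,y,z,yaw,tilt=0):
    """tilt>0: tool x end (leading) goes down, deg. prints shift in present tool axes and turn"""
    st,M=info(); d=M.T@(np.array([x,y,z])-st["ee_pos"])
    a=np.radians(yaw); B=np.array([[np.cos(a),-np.sin(a),0],[np.sin(a),np.cos(a),0],[0,0,1]])@R.from_euler('y',tilt,degrees=True).as_matrix()
    T=B@np.array([[1,0,0],[0,0,1],[0,-1,0]]).T.T
    T=np.stack([B[:,0],-B[:,2],B[:,1]],1)
    r=np.degrees(R.from_matrix(M.T@T).as_rotvec())
    print("shift mm (x,y,z)",d.round(1),"turn deg",r.round(2))
if __name__=="__main__":
    go(*map(float,sys.argv[1:]))
E
python3 g.py 602 -195.5 320 5.6
```

```text
t 0.40 pos [163.6 603.2 213.8] yaw -15.17 F [ 0.3 -0.8  0.6] open 90.9
shift mm (x,y,z) [ 632.2 -106.1 -656.1] turn deg [ 1.000e-02 -2.077e+01 -0.000e+00]
```

```bash
python3 -m creep '[{"y":-0.045,"grip":0.7},{"x":0.020,"y":-0.035,"z":-0.020,"grip":0.7},{"x":0.030,"y":-0.026,"z":-0.030,"grip":0.7},{"x":0.0316,"z":-0.0328,"grip":0.7},{"x":0.0316,"z":-0.0328,"grip":0.7},{"x":0.0316,"z":-0.0328,"grip":0.7},{"x":0.0316,"z":-0.0328,"grip":0.7},{"x":0.0316,"z":-0.0328,"grip":0.7}]'; python3 g.py 602 -195.5 320 5.6
```

```text
t 0.40 pos [163.6 603.2 213.8] yaw -15.17 F [ 0.3 -0.8  0.6] open 90.9
shift mm (x,y,z) [ 632.2 -106.1 -656.1] turn deg [ 1.000e-02 -2.077e+01 -0.000e+00]invalid input
```

```bash
python3 -m creep '[{"x":0,"y":-0.045,"z":0,"ax":0,"ay":0,"az":0,"grip":0.7},{"x":0.020,"y":-0.035,"z":-0.020,"ax":0,"ay":0,"az":0,"grip":0.7},{"x":0.030,"y":-0.026,"z":-0.030,"ax":0,"ay":0,"az":0,"grip":0.7},{"x":0.0316,"y":0,"z":-0.0328,"ax":0,"ay":0,"az":0,"grip":0.7},{"x":0.0316,"y":0,"z":-0.0328,"ax":0,"ay":0,"az":0,"grip":0.7},{"x":0.0316,"y":0,"z":-0.0328,"ax":0,"ay":0,"az":0,"grip":0.7},{"x":0.0316,"y":0,"z":-0.0328,"ax":0,"ay":0,"az":0,"grip":0.7},{"x":0.0316,"y":0,"z":-0.0328,"ax":0,"ay":0,"az":0,"grip":0.7}]'; python3 g.py 602 -195.5 320 5.6
```

```text
t: 1.2
ee_pos: [308.7, 340.6, 320.1]
ee_rot: [-1.56, 0.207, -0.208]
force: [1.2, 0.4, 0.0]
opening: 29.6
t 1.20 pos [308.7 340.6 320.1] yaw -15.15 F [1.2 0.4 0. ] open 29.6
shift mm (x,y,z) [ 4.232e+02  1.000e-01 -4.408e+02] turn deg [-2.000e-02 -2.075e+01  2.000e-02]
```

```bash
python3 -m creep '[{"x":0.0325,"y":0,"z":-0.034,"ax":0,"ay":0,"az":0,"grip":0.7},{"x":0.0325,"y":0,"z":-0.034,"ax":0,"ay":0,"az":0,"grip":0.7},{"x":0.0325,"y":0,"z":-0.034,"ax":0,"ay":0,"az":0,"grip":0.7},{"x":0.0325,"y":0,"z":-0.034,"ax":0,"ay":0,"az":0,"grip":0.7},{"x":0.0325,"y":0,"z":-0.034,"ax":0,"ay":0,"az":0,"grip":0.7},{"x":0.0325,"y":0,"z":-0.034,"ax":0,"ay":0,"az":0,"grip":0.7},{"x":0.0325,"y":0,"z":-0.034,"ax":0,"ay":0,"az":0,"grip":0.7},{"x":0.0325,"y":0,"z":-0.034,"ax":0,"ay":0,"az":0,"grip":0.7}]'; python3 -m creep '[{"x":0.0325,"y":0,"z":-0.034,"ax":0,"ay":0,"az":0,"grip":0.7},{"x":0.0325,"y":0,"z":-0.034,"ax":0,"ay":0,"az":0,"grip":0.7},{"x":0.0325,"y":0,"z":-0.034,"ax":0,"ay":0,"az":0,"grip":0.7},{"x":0.0325,"y":0,"z":-0.034,"ax":0,"ay":0,"az":0,"grip":0.7},{"x":0.0325,"y":0,"z":-0.033,"ax":0,"ay":0,"az":0,"grip":0.7},{"x":0,"y":0.02,"z":0,"ax":0,"ay":-7,"az":0,"grip":0.7},{"x":0,"y":0.04,"z":0,"ax":0,"ay":-7,"az":0,"grip":0.7},{"x":0,"y":0.045,"z":0,"ax":0,"ay":-6.7,"az":0,"grip":0.7}]'; python3 g.py 602 -195.5 120 5.6
```

```text
t: 2.0
ee_pos: [488.6, 9.7, 320.1]
ee_rot: [-1.561, 0.208, -0.208]
force: [1.0, 0.1, 0.5]
opening: 13.6
t: 2.8
ee_pos: [601.3, -194.7, 214.6]
ee_rot: [-1.57, -0.081, 0.077]
force: [0.1, 0.3, -0.0]
opening: 13.6
t 2.80 pos [ 601.3 -194.7  214.6] yaw 5.78 F [ 0.1  0.3 -0. ] open 13.6
shift mm (x,y,z) [ 0.4 94.6 -0.8] turn deg [0.07 0.18 0.13]
```

Next I'll lower to just above the rails and check the fingers against the rack in both views.

```bash
python3 -m creep '[{"x":0,"y":0.045,"z":0,"ax":0,"ay":0,"az":0,"grip":0.7},{"x":0,"y":0.045,"z":0,"ax":0,"ay":0,"az":0,"grip":0.7},{"x":0,"y":0.03,"z":0,"ax":0,"ay":0,"az":0,"grip":0.7},{"x":0,"y":0.01,"z":0,"ax":0,"ay":0,"az":0,"grip":0.7}]'; python3 - <<'E'
from g import *
info()
t=snapshot("top");s=snapshot("side")
crop(t,330,110,410,220,5,"pics/e.png");crop(s,255,135,345,205,8,"pics/f.png")
E
```

```text
t: 3.2
ee_pos: [598.9, -193.3, 81.8]
ee_rot: [-1.567, -0.072, 0.079]
force: [-0.8, 0.3, 0.3]
opening: 13.9
t 3.20 pos [ 598.9 -193.3   81.8] yaw 5.53 F [-0.8  0.3  0.3] open 13.9
```

View pics/e.png

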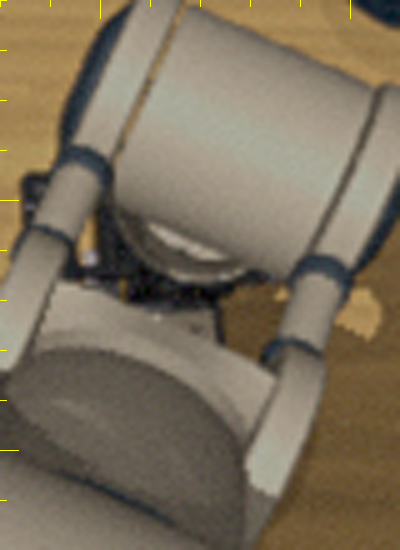

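View pics/f.png

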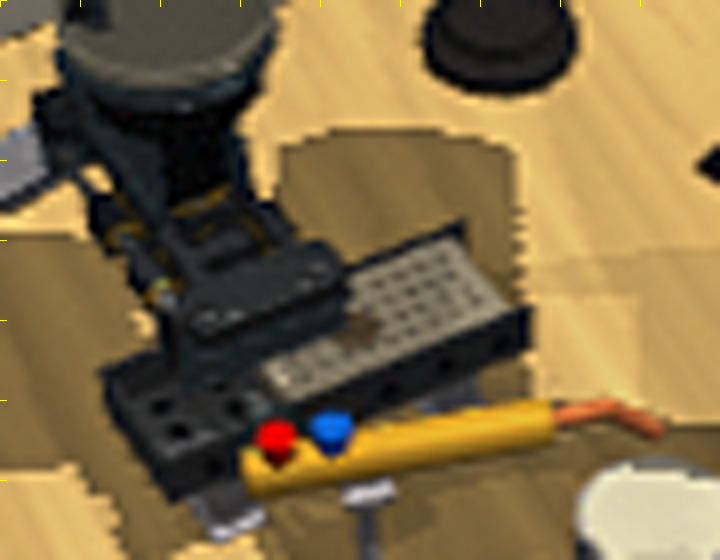

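The side view shows the fingers over the bare deck, between the pile's rear end at (292,180) and the stop at (270,187). The top view is blocked by the arm. Lowering to the deck now.

```bash
python3 -m creep '[{"x":0.002,"y":0.015,"z":-0.0015,"ax":0,"ay":0,"az":0,"grip":0.7},{"x":0.001,"y":0.012,"z":0,"ax":0,"ay":0,"az":0,"grip":0.7},{"x":0,"y":0.004,"z":0,"ax":0,"ay":0,"az":0,"grip":0.7},{"x":0,"y":0,"z":0,"ax":0,"ay":0,"az":0,"grip":0.7}]'; python3 g.py 602 -195.5 44 5.6
```

```text
t: 3.7
ee_pos: [603.6, -195.1, 53.6]
ee_rot: [-1.569, -0.075, 0.076]
force: [-0.7, 0.2, 0.2]
opening: 13.6
t 3.70 pos [ 603.6 -195.1   53.6] yaw 5.53 F [-0.7  0.2  0.2] open 13.6
shift mm (x,y,z) [-1.6  9.6 -0.3] turn deg [-0.02 -0.07 -0.03]
```

```bash
python3 -m creep '[{"x":0,"y":0.006,"z":0,"ax":0,"ay":0,"az":0,"grip":0.7},{"x":0,"y":0.0035,"z":0,"ax":0,"ay":0,"az":0,"grip":0.7},{"x":-0.004,"y":0,"z":0,"ax":0,"ay":0,"az":0,"grip":0.7},{"x":-0.005,"y":0,"z":0,"ax":0,"ay":0,"az":0,"grip":0.7}]'; python3 -m creep '[{"x":-0.005,"y":0,"z":0,"ax":0,"ay":0,"az":0,"grip":0.7},{"x":-0.004,"y":0,"z":0,"ax":0,"ay":0,"az":0,"grip":0.7}]';python3 -m creep '[{"x":-0.004,"y":0,"z":0,"ax":0,"ay":0,"az":0,"grip":0.7},{"x":-0.004,"y":0,"z":0,"ax":0,"ay":0,"az":0,"grip":0.7}]'; python3 g.py 528 -202 44 5.6
```

```text
t: 4.1
ee_pos: [594.5, -196.1, 44.4]
ee_rot: [-1.569, -0.076, 0.076]
force: [0.6, -0.1, 0.3]
opening: 13.3
t: 4.3
ee_pos: [585.3, -197.0, 44.6]
ee_rot: [-1.57, -0.076, 0.076]
force: [-0.8, -0.2, 1.1]
opening: 13.6
t: 4.5
ee_pos: [577.8, -197.8, 44.6]
ee_rot: [-1.57, -0.076, 0.075]
force: [1.4, 1.6, 0.2]
opening: 13.8
t 4.50 pos [ 577.8 -197.8   44.6] yaw 5.52 F [1.4 1.6 0.2] open 13.8
shift mm (x,y,z) [-50.    0.6   0.6] turn deg [ 0.01 -0.08  0.03]
```

Contact was likely at about x=580. I'll push on slowly.

```bash
python3 -m creep '[{"x":-0.005,"y":0,"z":0,"ax":0,"ay":0,"az":0,"grip":0.7},{"x":-0.005,"y":0,"z":0,"ax":0,"ay":0,"az":0,"grip":0.7},{"x":-0.005,"y":0,"z":0,"ax":0,"ay":0,"az":0,"grip":0.7},{"x":-0.005,"y":0,"z":0,"ax":0,"ay":0,"az":0,"grip":0.7}]'; python3 - <<'E'
from g import *
info()
s=snapshot("side")
crop(s,255,135,345,205,8,"pics/g.png")
E
```

```text
t: 4.9
ee_pos: [557.7, -199.7, 44.5]
ee_rot: [-1.57, -0.076, 0.076]
force: [2.7, 0.2, 1.3]
opening: 13.9
t 4.90 pos [ 557.7 -199.7   44.5] yaw 5.53 F [2.7 0.2 1.3] open 13.9
```

View pics/g.png

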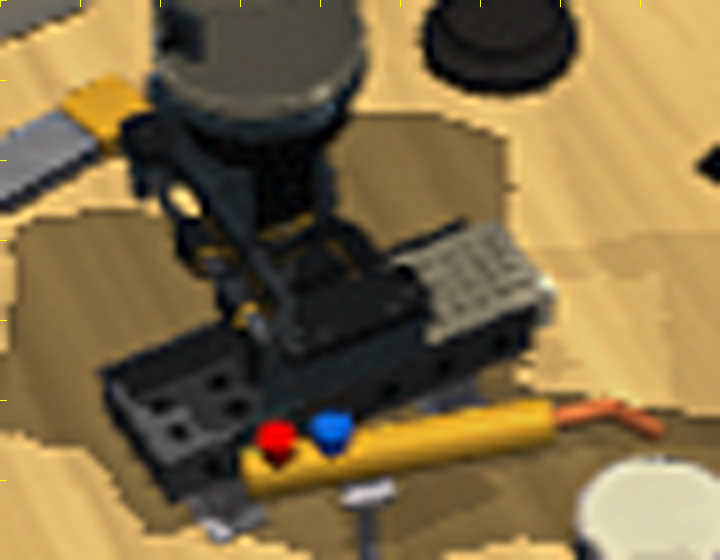

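The front end now overhangs slightly, with its near corner at side pixel (323.5,170.5). I'll work out how much.

```bash
python3 - <<'E'
from m import *
s=snapshot("side")
F=lambda a,b:((a+.5)/8-.5+255,(b+.5)/8-.5+135)
e=np.array([np.cos(np.radians(5.6)),np.sin(np.radians(5.6))])
for p,z in(((550,290),64),((500,222),64),((532,308),66),((465,222),66)):
    q=onz(s,*F(*p),z); print(q.round(1), "along", (q[:2]@e).round(1))
E
```

```text
[ 422.2 -184.7   64. ] along 402.2
[ 424.8 -238.5   64. ] along 399.5
[ 436.3 -175.5   66. ] along 417.1
[ 441.6 -244.    66. ] along 415.7
```

```bash
python3 -m creep '[{"x":-0.005,"y":0,"z":0,"ax":0,"ay":0,"az":0,"grip":0.7},{"x":-0.005,"y":0,"z":0,"ax":0,"ay":0,"az":0,"grip":0.7},{"x":-0.005,"y":0,"z":0,"ax":0,"ay":0,"az":0,"grip":0.7},{"x":-0.005,"y":0,"z":0,"ax":0,"ay":0,"az":0,"grip":0.7},{"x":-0.005,"y":0,"z":0,"ax":0,"ay":0,"az":0,"grip":0.7},{"x":-0.004,"y":0,"z":0,"ax":0,"ay":0,"az":0,"grip":0.7},{"x":-0.002,"y":0,"z":0,"ax":0,"ay":0,"az":0,"grip":0.7},{"x":0,"y":0,"z":0,"ax":0,"ay":0,"az":0,"grip":0.7}]'; python3 - <<'E'
from g import *
info()
s=snapshot("side")
crop(s,265,135,355,205,8,"pics/i.png")
E
```

```text
t: 5.8
ee_pos: [526.8, -202.6, 44.4]
ee_rot: [-1.569, -0.075, 0.076]
force: [-0.2, 0.4, 0.0]
opening: 13.4
t 5.80 pos [ 526.8 -202.6   44.4] yaw 5.52 F [-0.2  0.4  0. ] open 13.4
```

View pics/i.png

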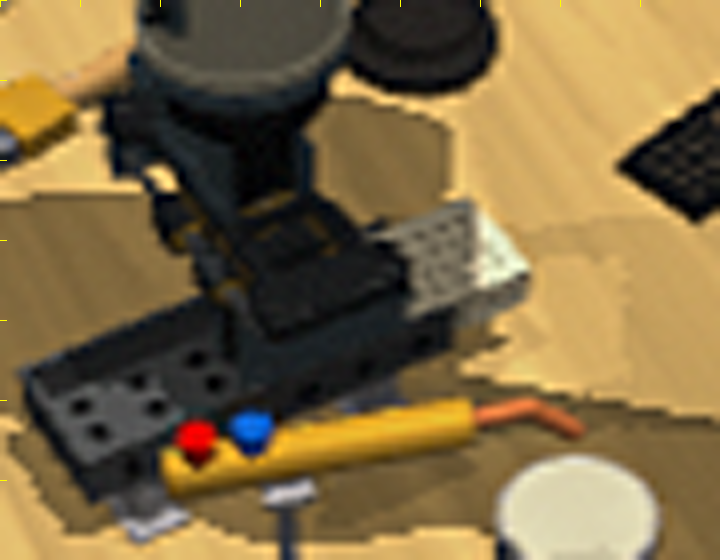

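The overhang is about 46 mm and the pile is intact. I'll back off, lift clear and open the gripper over the overhanging end.

```bash
python3 -m creep '[{"x":0.005,"y":-0.005,"z":0,"ax":0,"ay":0,"az":0,"grip":0.7},{"x":0,"y":-0.04,"z":0,"ax":0,"ay":0,"az":0,"grip":0.7},{"x":0,"y":-0.04,"z":0,"ax":0,"ay":0,"az":0,"grip":-1},{"x":-0.03,"y":-0.02,"z":0,"ax":0,"ay":0,"az":0,"grip":-1},{"x":-0.04,"y":0,"z":0,"ax":0,"ay":0,"az":0,"grip":-1},{"x":-0.035,"y":0,"z":-0.001,"ax":0,"ay":0,"az":0,"grip":-1},{"x":-0.01,"y":0,"z":0,"ax":0,"ay":0,"az":0,"grip":-1},{"x":0,"y":0,"z":0,"ax":0,"ay":0,"az":0,"grip":-1}]'; python3 - <<'E'
from g import *
go(417.3,-214.1,33,5.6)
s=snapshot("side")
crop(s,265,135,355,205,8,"pics/j.png")
t=snapshot("top")
crop(t,320,140,420,250,5,"pics/k.png")
E
```

```text
t: 6.65
ee_pos: [417.3, -214.4, 149.9]
ee_rot: [-1.57, -0.075, 0.075]
force: [1.3, -0.7, 0.5]
opening: 58.9
t 6.65 pos [ 417.3 -214.4  149.9] yaw 5.46 F [ 1.3 -0.7  0.5] open 58.9
shift mm (x,y,z) [  0.  116.9   0.3] turn deg [ 0.01 -0.14  0.01]
```

View pics/j.png

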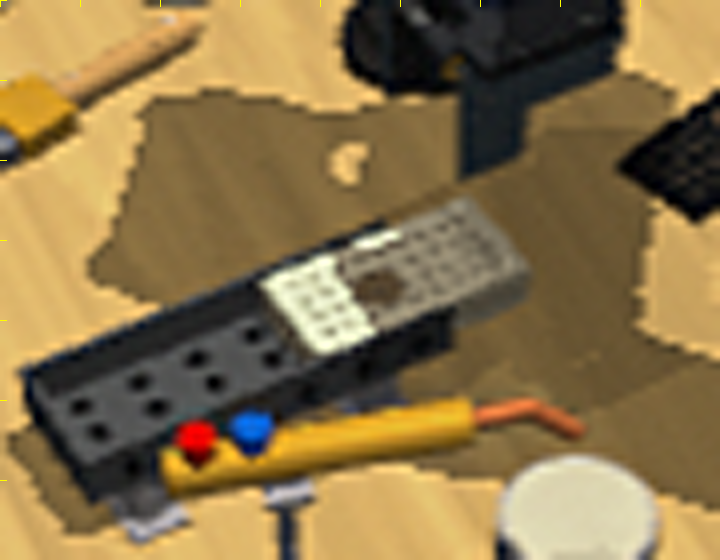

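View pics/k.png

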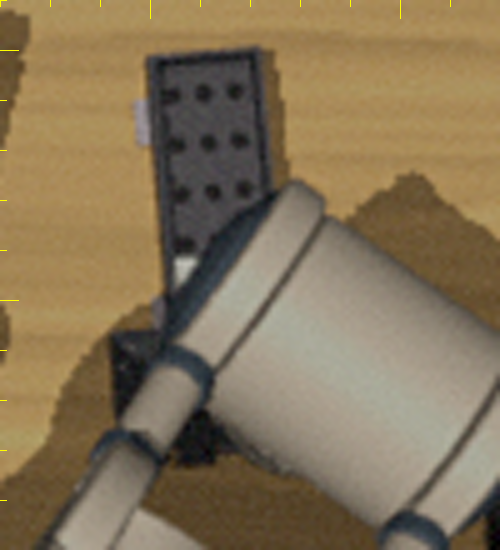

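```bash
python3 - <<'E'
from g import *
st,M=info()
s=snapshot("side"); crop(s,265,95,355,175,8,"pics/l.png")
f=lambda p,v0=95:(((proj(s,p)-[265,v0])+.5)*8-.5).round(0)
c=st["ee_pos"]
for dz in(-1,1): 
  for dx in (-16,16): print(dz,dx,f(c+M[:,2]*dz*st["opening"]/2+M[:,0]*dx))
E
```

```text
t 6.75 pos [ 419.1 -214.6  149.8] yaw 5.52 F [0.3 0.6 0.2] open 66.9
-1 -16 [445. 390.]
-1 16 [387. 413.]
1 -16 [516. 472.]
1 16 [458. 496.]
```

View pics/l.png

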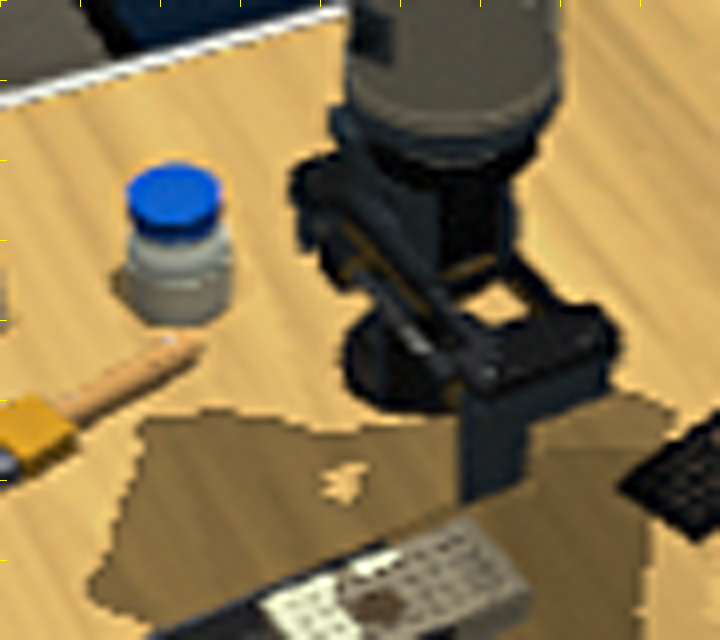

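The fingertips appear within about one pixel of the projected TCP, so robot and camera agree. I'll descend and close.

```bash
python3 -m creep '[{"x":-0.001,"y":0.04,"z":0,"ax":0,"ay":0,"az":0,"grip":-1},{"x":0,"y":0.04,"z":0,"ax":0,"ay":0,"az":0,"grip":-1},{"x":0,"y":0.02,"z":0,"ax":0,"ay":0,"az":0,"grip":-1},{"x":0,"y":0.0,"z":0,"ax":0,"ay":0,"az":0,"grip":-1}]'; python3 - <<'E'
from g import *
go(418,-214.1,33,5.6)
s=snapshot("side"); crop(s,275,125,355,195,9,"pics/m.png")
E
```

```text
t: 7.2
ee_pos: [416.6, -213.4, 47.1]
ee_rot: [-1.567, -0.074, 0.079]
force: [-0.2, 0.2, 1.0]
opening: 90.9
t 7.20 pos [ 416.6 -213.4   47.1] yaw 5.57 F [-0.2  0.2  1. ] open 90.9
shift mm (x,y,z) [ 1.3 14.1 -0.8] turn deg [-0.15 -0.03 -0.18]
```

View pics/m.png

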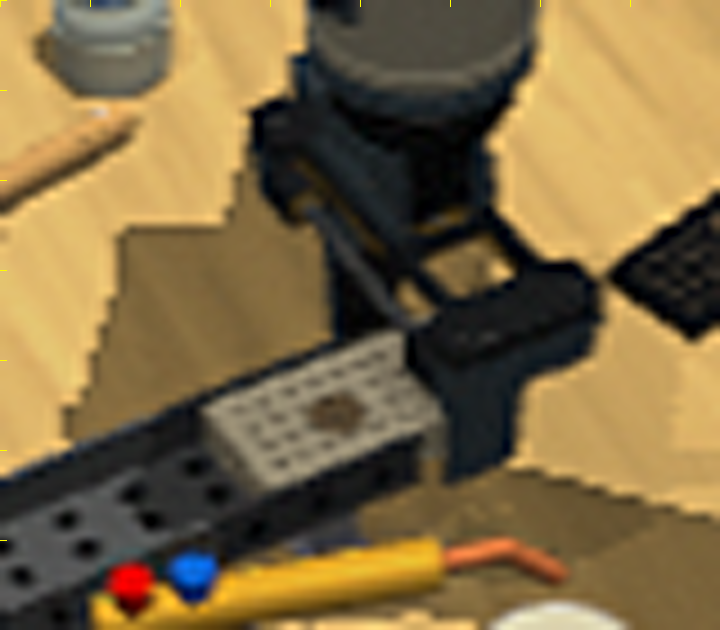

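```bash
python3 -m creep '[{"x":0,"y":0.01,"z":0,"ax":0,"ay":0,"az":0,"grip":-1},{"x":0,"y":0.0035,"z":0,"ax":0,"ay":0,"az":0,"grip":-1},{"x":0,"y":0,"z":0,"ax":0,"ay":0,"az":0,"grip":0.2},{"x":0,"y":0,"z":0,"ax":0,"ay":0,"az":0,"grip":0.6},{"x":0,"y":0,"z":0,"ax":0,"ay":0,"az":0,"grip":1},{"x":0,"y":0,"z":0,"ax":0,"ay":0,"az":0,"grip":1},{"x":0,"y":0,"z":0,"ax":0,"ay":0,"az":0,"grip":1},{"x":0,"y":0,"z":0,"ax":0,"ay":0,"az":0,"grip":1}]'; python3 g.py 418 -214 33 5.6
```

```text
t: 8.05
ee_pos: [416.9, -214.4, 36.2]
ee_rot: [-1.57, -0.076, 0.075]
force: [-0.8, -0.2, 4.8]
opening: 60.0
t 8.05 pos [ 416.9 -214.4   36.2] yaw 5.53 F [-0.8 -0.2  4.8] open 60.0
shift mm (x,y,z) [1.1 3.2 0.3] turn deg [ 0.02 -0.07  0.02]
```

The grip holds at a 60 mm opening. Lifting gently.

```bash
python3 -m creep '[{"x":0,"y":-0.004,"z":0,"ax":0,"ay":0,"az":0,"grip":1},{"x":0,"y":-0.008,"z":0,"ax":0,"ay":0,"az":0,"grip":1},{"x":0,"y":-0.015,"z":0,"ax":0,"ay":0,"az":0,"grip":1},{"x":0,"y":-0.02,"z":0,"ax":0,"ay":0,"az":0,"grip":1},{"x":0,"y":-0.025,"z":0,"ax":0,"ay":0,"az":0,"grip":1},{"x":0,"y":-0.015,"z":0,"ax":0,"ay":0,"az":0,"grip":1},{"x":0,"y":0,"z":0,"ax":0,"ay":0,"az":0,"grip":1}]'; python3 - <<'E'
from g import *
info()
s=snapshot("side"); crop(s,275,105,355,175,9,"pics/n.png")
E
```

```text
t: 8.75
ee_pos: [417.6, -214.8, 125.0]
ee_rot: [-1.572, -0.078, 0.074]
force: [-0.3, 0.6, -2.9]
opening: 60.0
t 8.75 pos [ 417.6 -214.8  125. ] yaw 5.53 F [-0.3  0.6 -2.9] open 60.0
```

View pics/n.png

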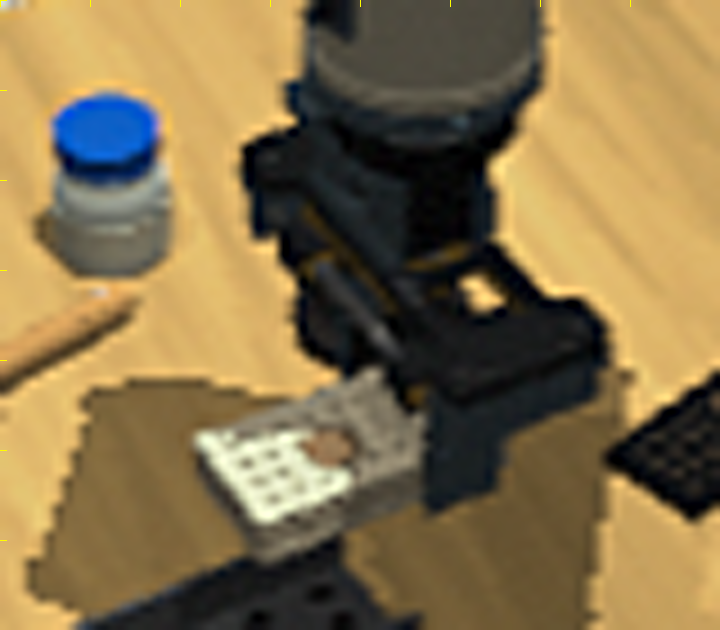

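All three boards are lifted as one solid pile, with scorch mark and full thickness visible at (225–460, 370–560) in the crop. I'll raise above the torch while turning to the tray's yaw.

```bash
python3 -m creep '[{"x":0,"y":-0.03,"z":0,"ax":0,"ay":0,"az":0,"grip":1},{"x":0,"y":-0.035,"z":0,"ax":0,"ay":4,"az":0,"grip":1},{"x":0,"y":-0.035,"z":0,"ax":0,"ay":5,"az":0,"grip":1},{"x":0,"y":-0.035,"z":0,"ax":0,"ay":5,"az":0,"grip":1},{"x":0,"y":-0.03,"z":0,"ax":0,"ay":5,"az":0,"grip":1},{"x":0,"y":-0.015,"z":0,"ax":0,"ay":5.2,"az":0,"grip":1},{"x":0,"y":0,"z":0,"ax":0,"ay":0,"az":0,"grip":1}]'; python3 g.py 455 262 305 -18.7
```

```text
t: 9.5
ee_pos: [417.3, -214.7, 303.7]
ee_rot: [-1.556, 0.256, -0.259]
force: [0.4, -0.6, -3.3]
opening: 59.9
t 9.50 pos [ 417.3 -214.7  303.7] yaw -18.77 F [ 0.4 -0.6 -3.3] open 59.9
shift mm (x,y,z) [-117.7   -1.8  463.4] turn deg [ 0.03 -0.07  0.12]
```

```bash
python3 -m creep '[{"x":-0.005,"y":0,"z":0.02,"ax":0,"ay":0,"az":0,"grip":1},{"x":-0.01,"y":0,"z":0.04,"ax":0,"ay":0,"az":0,"grip":1},{"x":-0.01,"y":0,"z":0.04,"ax":0,"ay":0,"az":0,"grip":1},{"x":-0.01,"y":0,"z":0.04,"ax":0,"ay":0,"az":0,"grip":1},{"x":-0.01,"y":0,"z":0.04,"ax":0,"ay":0,"az":0,"grip":1},{"x":-0.01,"y":0,"z":0.04,"ax":0,"ay":0,"az":0,"grip":1},{"x":-0.01,"y":0,"z":0.04,"ax":0,"ay":0,"az":0,"grip":1},{"x":-0.01,"y":0,"z":0.04,"ax":0,"ay":0,"az":0,"grip":1}]';python3 -m creep '[{"x":-0.01,"y":0,"z":0.04,"ax":0,"ay":0,"az":0,"grip":1},{"x":-0.01,"y":0,"z":0.04,"ax":0,"ay":0,"az":0,"grip":1},{"x":-0.01,"y":0,"z":0.04,"ax":0,"ay":0,"az":0,"grip":1},{"x":-0.008,"y":0,"z":0.03,"ax":0,"ay":0,"az":0,"grip":1},{"x":-0.004,"y":0.01,"z":0.013,"ax":0,"ay":0,"az":0,"grip":1},{"x":0,"y":0.03,"z":0,"ax":0,"ay":0,"az":0,"grip":1},{"x":0,"y":0.04,"z":0,"ax":0,"ay":0,"az":0,"grip":1},{"x":0,"y":0.03,"z":0,"ax":0,"ay":0,"az":0,"grip":1}]'; python3 g.py 455 262 190 -18.7 12
```

```text
t: 10.3
ee_pos: [440.9, 95.6, 300.9]
ee_rot: [-1.557, 0.255, -0.251]
force: [0.9, 0.2, -1.3]
opening: 59.9
t: 11.1
ee_pos: [452.5, 260.8, 189.1]
ee_rot: [-1.558, 0.256, -0.251]
force: [-0.4, -0.6, -1.7]
opening: 60.0
t 11.10 pos [452.5 260.8 189.1] yaw -18.53 F [-0.4 -0.6 -1.7] open 60.0
shift mm (x,y,z) [ 2.  -0.9  2. ] turn deg [ 0.17  0.15 11.85]
```

```bash
python3 -m creep '[{"x":0,"y":0,"z":0,"ax":0,"ay":0,"az":4,"grip":1},{"x":0,"y":0,"z":0,"ax":0,"ay":0,"az":4,"grip":1},{"x":0,"y":0,"z":0,"ax":0,"ay":0,"az":4,"grip":1},{"x":0,"y":0,"z":0,"ax":0,"ay":0,"az":0,"grip":1}]'; python3 g.py 471.8 262.5 120 -18.7 12
```

```text
t: 11.5
ee_pos: [454.5, 260.5, 190.6]
ee_rot: [-1.516, 0.419, -0.089]
force: [0.6, -0.1, -2.5]
opening: 60.2
t 11.50 pos [454.5 260.5 190.6] yaw -18.70 F [ 0.6 -0.1 -2.5] open 60.2
shift mm (x,y,z) [30.3 65.7  7.5] turn deg [ 0.09 -0.   -0.2 ]
```

```bash
python3 -m creep '[{"x":0.01,"y":0.02,"z":0.003,"ax":0,"ay":0,"az":0,"grip":1},{"x":0.01,"y":0.025,"z":0.0025,"ax":0,"ay":0,"az":0,"grip":1},{"x":0.01,"y":0.02,"z":0.002,"ax":0,"ay":0,"az":0,"grip":1},{"x":0,"y":0,"z":0,"ax":0,"ay":0,"az":0,"grip":1},{"x":0,"y":0,"z":0,"ax":0,"ay":0,"az":0,"grip":1}]'; python3 - <<'E'
from g import *
go(471.8,262.5,120,-18.7,12)
s=snapshot("side"); crop(s,310,210,400,305,6,"pics/o.png")
t=snapshot("top"); crop(t,180,130,280,240,5,"pics/p.png")
E
```

```text
t: 12.0
ee_pos: [470.8, 263.6, 122.9]
ee_rot: [-1.517, 0.415, -0.091]
force: [0.7, -0.3, -1.6]
opening: 59.9
t 12.00 pos [470.8 263.6 122.9] yaw -18.64 F [ 0.7 -0.3 -1.6] open 59.9
shift mm (x,y,z) [ 1.9  2.6 -0.7] turn deg [ 0.07  0.06 -0.01]
```

View pics/o.png

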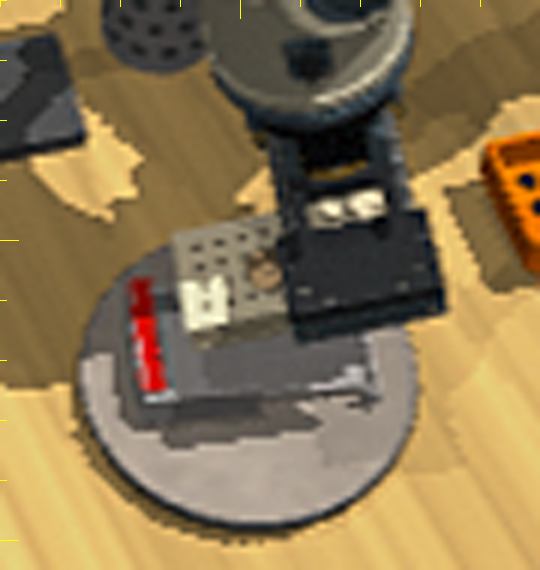

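View pics/p.png

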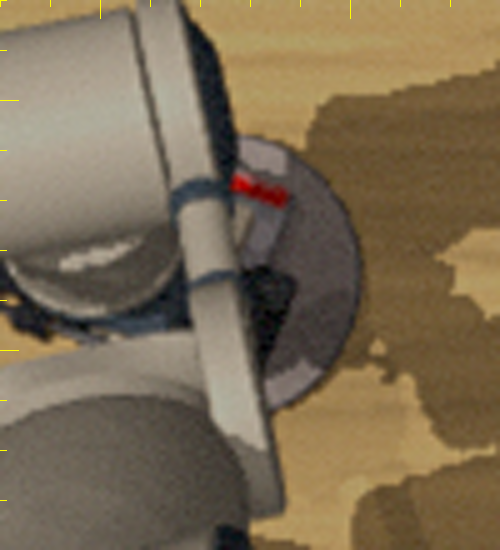

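```bash
python3 - <<'E'
from g import *
s=snapshot("side"); crop(s,325,240,385,285,13,"pics/q.png")
E
```

```text
(no output)
```

View pics/q.png

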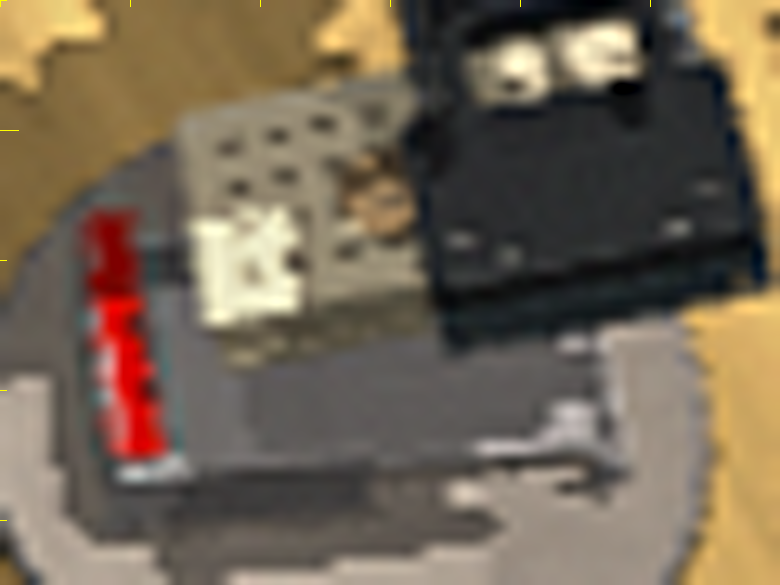

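```bash
python3 - <<'E'
from g import *
s=snapshot("side")
f=lambda a,b:((a+.5)/13-.5+325,(b+.5)/13-.5+240)
L1=onz(s,*f(180,118),130.2);L2=onz(s,*f(207,325),130.2)
print("lead",L1,L2,(L1+L2)/2,np.linalg.norm(L1-L2),"yaw",np.degrees(np.arctan2((L2-L1)[1],(L2-L1)[0]))-90)
Q=[onz(s,*f(*p),78) for p in((137,211),(167,459),(87,211),(116,461))]
for q in Q:print(q)
print("near mid",(Q[0]+Q[1])/2,"len",np.linalg.norm(Q[0]-Q[1]),"yaw",[np.degrees(np.arctan2(*(b-a)[1::-1]))-90 for a,b in((Q[0],Q[1]),(Q[2],Q[3]))])
st,M=info(); c=st["ee_pos"]; print("lead by robot",c+M[:,0]*95.5-M[:,1]*27.8)
E
```

```text
lead [553.44173772 206.40866627 130.2       ] [573.75129044 261.47828083 130.2       ] [563.59651408 233.94347355 130.2       ] 58.695318214170015 yaw -20.24386337525884
[558.68371103 196.84358677  78.        ]
[583.4665266  263.77016446  78.        ]
[570.16730196 191.54453025  78.        ]
[595.02034342 259.04687264  78.        ]
near mid [571.07511882 230.30687562  78.        ] len 71.36774305868798 yaw [np.float64(-20.319518800336624), np.float64(-20.212719503452746)]
t 12.20 pos [471.7 264.  124.1] yaw -18.64 F [ 1.1 -0.4 -1.9] open 59.5
lead by robot [565.70354107 232.24785461 131.57576824]
```

The pile and lip look parallel in the side view, both at -20.2°. The leading edge is about 7 mm short of the lip, and the pile sits about 1.5 mm too far to +y. I'll correct that and lower straight down.

```bash
python3 -m creep '[{"x":0.0031,"y":0.0147,"z":-0.001,"ax":0,"ay":0,"az":0,"grip":1},{"x":0.0031,"y":0.0147,"z":-0.0007,"ax":0,"ay":0,"az":0,"grip":1},{"x":0.0021,"y":0.0098,"z":0,"ax":0,"ay":0,"az":0,"grip":1},{"x":0,"y":0,"z":0,"ax":0,"ay":0,"az":0,"grip":1},{"x":0,"y":0,"z":0,"ax":0,"ay":0,"az":0,"grip":1}]'; python3 - <<'E'
from g import *
go(471.2,261,64,-18.7,12)
s=snapshot("side"); crop(s,325,240,385,285,13,"pics/r.png")
E
```

```text
t: 12.7
ee_pos: [471.2, 262.4, 83.5]
ee_rot: [-1.515, 0.415, -0.092]
force: [-0.2, 0.7, -1.1]
opening: 59.7
t 12.70 pos [471.2 262.4  83.5] yaw -18.67 F [-0.2  0.7 -1.1] open 59.7
shift mm (x,y,z) [ 4.5 19.  -1.3] turn deg [-0.01  0.03  0.02]
```

View pics/r.png

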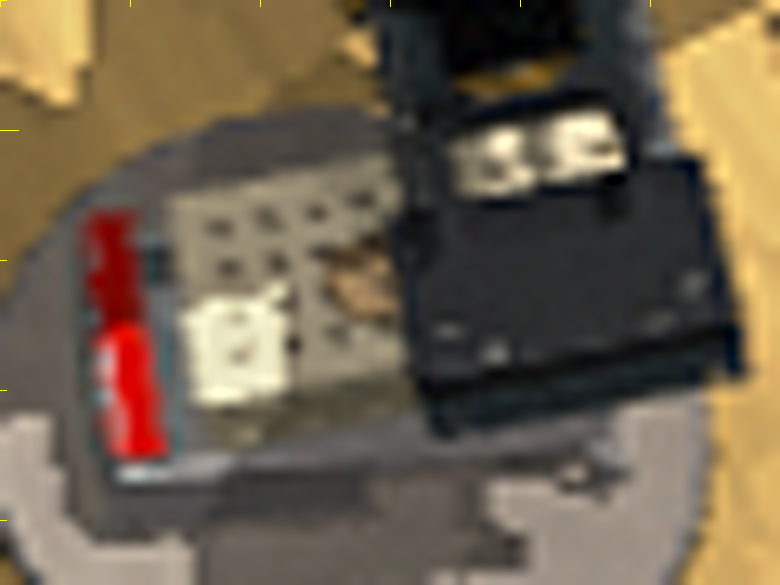

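```bash
cat > rel.py <<'E'
from g import *
def rel(a,b,k,u0,v0,dz=7.3):
    s=snapshot("side");st,M=info()
    f=lambda p:((p[0]+.5)/k-.5+u0,(p[1]+.5)/k-.5+v0)
    z=st["ee_pos"][2]+dz
    e=np.array([.9475,-.3197]);n=np.array([.3197,.9475])
    A=onz(s,*f(a),z);B=onz(s,*f(b),z)
    g=lambda p:((p[0]+.5)/13-.5+325,(p[1]+.5)/13-.5+240)
    Q=[onz(s,*g(p),78) for p in((137,211),(167,459))]
    m=(A+B)[:2]/2-(Q[0]+Q[1])[:2]/2
    print("lead-top mid rel lip near mid: along %.1f lateral %.1f len %.1f yaw %.1f"%(m@e,m@n,np.linalg.norm(A-B),np.degrees(np.arctan2(*(B-A)[1::-1]))-90))
E
python3 -c "
from rel import *
rel((170,200),(195,405),13,325,240)"
```

```text
t 12.80 pos [471.4 262.4  83.7] yaw -18.66 F [ 0.7 -0.2 -1. ] open 60.0
lead-top mid rel lip near mid: along -7.2 lateral -0.4 len 58.8 yaw -20.5
```

```bash
python3 -m creep '[{"x":0.002,"y":0.0095,"z":0,"ax":0,"ay":0,"az":0,"grip":1},{"x":0.0012,"y":0.006,"z":0,"ax":0,"ay":0,"az":0,"grip":1},{"x":0,"y":0,"z":0,"ax":0,"ay":0,"az":0,"grip":1},{"x":0,"y":0,"z":0,"ax":0,"ay":0,"az":0,"grip":1}]'; python3 - <<'E'
from g import *
go(471.2,261,64,-18.7,12)
s=snapshot("side"); crop(s,325,240,385,285,13,"pics/u.png")
E
```

```text
t: 13.2
ee_pos: [470.7, 262.2, 66.9]
ee_rot: [-1.516, 0.416, -0.091]
force: [0.0, 0.2, -1.8]
opening: 59.9
t 13.20 pos [470.7 262.2  66.9] yaw -18.67 F [ 0.   0.2 -1.8] open 59.9
shift mm (x,y,z) [ 1.4  2.7 -1. ] turn deg [ 0.03  0.03 -0.03]
```

View pics/u.png

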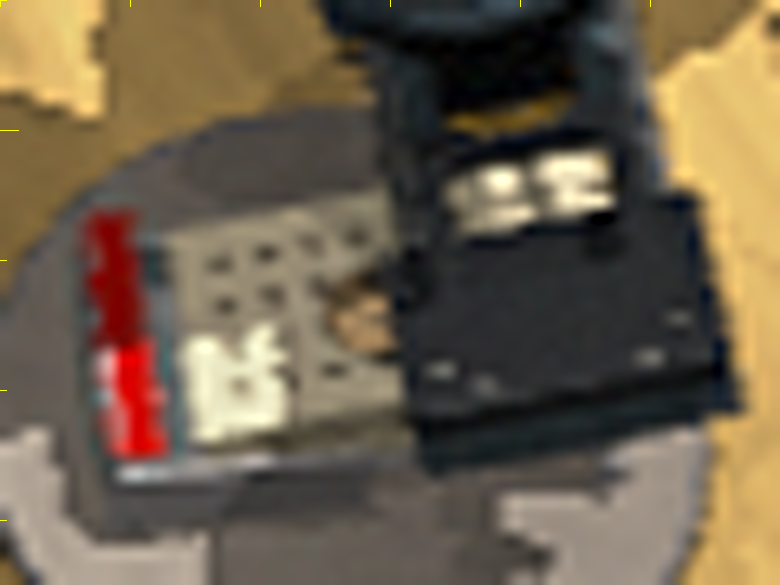

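The leading end is 16 mm below the side-wall tops with no lateral force. I'll lower another 4 mm, then slide under the lip.

```bash
python3 -m creep '[{"x":0.0008,"y":0.0039,"z":0,"ax":0,"ay":0,"az":0,"grip":1},{"x":0,"y":0,"z":0,"ax":0,"ay":0,"az":0,"grip":1},{"x":0,"y":0,"z":0,"ax":0,"ay":0,"az":0,"grip":1}]'; python3 -m creep '[{"x":0.003,"y":-0.0006,"z":0,"ax":0,"ay":0,"az":0,"grip":1},{"x":0.003,"y":-0.0006,"z":0,"ax":0,"ay":0,"az":0,"grip":1},{"x":0,"y":0,"z":0,"ax":0,"ay":0,"az":0,"grip":1}]';python3 -m creep '[{"x":0.002,"y":-0.0004,"z":0,"ax":0,"ay":0,"az":0,"grip":1},{"x":0.002,"y":-0.0004,"z":0,"ax":0,"ay":0,"az":0,"grip":1},{"x":0,"y":0,"z":0,"ax":0,"ay":0,"az":0,"grip":1}]'; python3 - <<'E'
from g import *
info()
s=snapshot("side"); crop(s,325,240,385,285,13,"pics/v.png")
E
```

```text
t: 13.55
ee_pos: [470.8, 262.3, 63.2]
ee_rot: [-1.516, 0.416, -0.091]
force: [-0.3, -0.0, -1.3]
opening: 59.8
t: 13.85
ee_pos: [477.3, 260.2, 63.2]
ee_rot: [-1.515, 0.415, -0.092]
force: [-0.5, -0.6, -2.0]
opening: 60.0
t: 14.15
ee_pos: [480.9, 258.9, 63.1]
ee_rot: [-1.515, 0.416, -0.092]
force: [0.4, -1.2, -2.2]
opening: 59.9
t 14.15 pos [480.9 258.9  63.1] yaw -18.68 F [ 0.4 -1.2 -2.2] open 59.9
```

View pics/v.png

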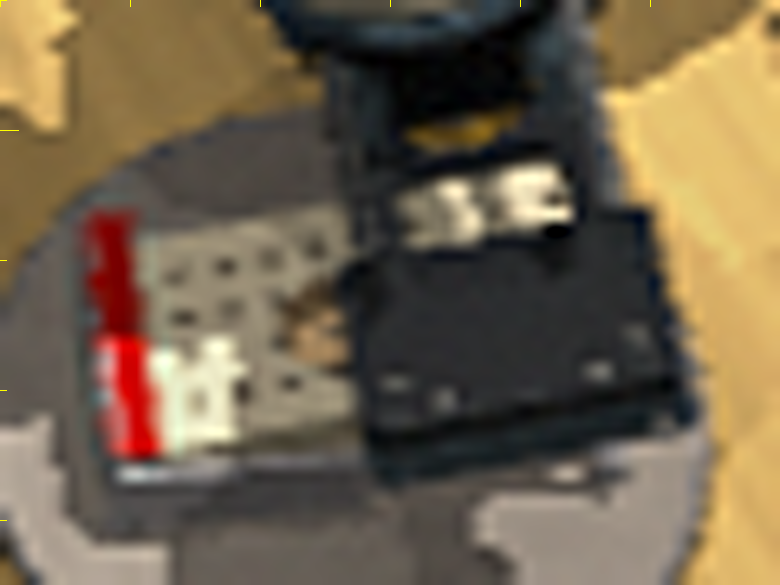

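The leading end is about 3 mm under the lip with no contact. I'll go forward in small steps, feeling for the far wall.

```bash
python3 -m creep '[{"x":0.002,"y":-0.0004,"z":0,"ax":0,"ay":0,"az":0,"grip":1},{"x":0.001,"y":-0.0002,"z":0,"ax":0,"ay":0,"az":0,"grip":1},{"x":0,"y":0,"z":0,"ax":0,"ay":0,"az":0,"grip":1}]'; python3 -m creep '[{"x":0.001,"y":-0.0002,"z":0,"ax":0,"ay":0,"az":0,"grip":1},{"x":0,"y":0,"z":0,"ax":0,"ay":0,"az":0,"grip":1}]';python3 -m creep '[{"x":0.001,"y":-0.0002,"z":0,"ax":0,"ay":0,"az":0,"grip":1},{"x":0,"y":0,"z":0,"ax":0,"ay":0,"az":0,"grip":1}]'
```

```text
t: 14.5
ee_pos: [483.6, 258.0, 63.1]
ee_rot: [-1.515, 0.416, -0.092]
force: [0.8, 0.2, -1.9]
opening: 59.7
t: 14.7
ee_pos: [484.5, 257.7, 63.1]
ee_rot: [-1.516, 0.416, -0.091]
force: [-0.8, 0.2, -2.4]
opening: 59.8
t: 14.9
ee_pos: [485.5, 257.4, 63.0]
ee_rot: [-1.516, 0.416, -0.092]
force: [0.6, 0.9, -2.2]
opening: 60.0
```

```bash
python3 -m creep '[{"x":0.001,"y":-0.0002,"z":0,"ax":0,"ay":0,"az":0,"grip":1},{"x":0,"y":0,"z":0,"ax":0,"ay":0,"az":0,"grip":1}]'; python3 -m creep '[{"x":0.001,"y":-0.0002,"z":0,"ax":0,"ay":0,"az":0,"grip":1},{"x":0,"y":0,"z":0,"ax":0,"ay":0,"az":0,"grip":1}]'
```

```text
t: 15.1
ee_pos: [486.4, 257.0, 63.0]
ee_rot: [-1.516, 0.416, -0.092]
force: [-0.1, 0.5, -1.6]
opening: 60.1
t: 15.3
ee_pos: [487.4, 256.7, 63.0]
ee_rot: [-1.516, 0.416, -0.092]
force: [-0.5, -0.5, -0.8]
opening: 59.7
```

```bash
python3 - <<'E'
from g import *
info()
s=snapshot("side"); crop(s,325,240,385,285,13,"pics/w.png")
E
```

```text
t 15.30 pos [487.4 256.7  63. ] yaw -18.67 F [-0.5 -0.5 -0.8] open 59.7
```

View pics/w.png

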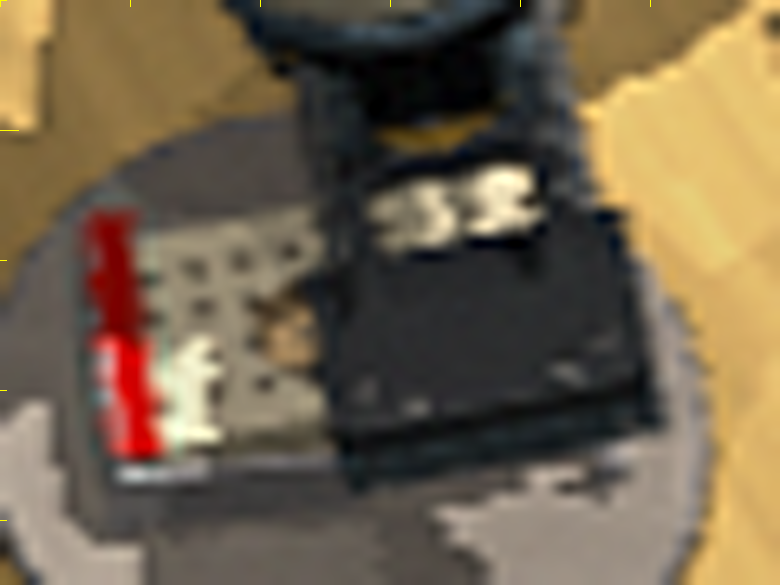

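```bash
python3 -m creep '[{"x":0.001,"y":-0.0002,"z":0,"ax":0,"ay":0,"az":0,"grip":1},{"x":0,"y":0,"z":0,"ax":0,"ay":0,"az":0,"grip":1}]'; python3 -m creep '[{"x":0.001,"y":-0.0002,"z":0,"ax":0,"ay":0,"az":0,"grip":1},{"x":0,"y":0,"z":0,"ax":0,"ay":0,"az":0,"grip":1}]'
```

```text
t: 15.55
ee_pos: [488.4, 256.4, 63.0]
ee_rot: [-1.516, 0.416, -0.092]
force: [0.7, 0.0, -1.5]
opening: 59.8
t: 15.75
ee_pos: [489.0, 256.1, 63.0]
ee_rot: [-1.516, 0.416, -0.091]
force: [-1.3, 0.7, -1.0]
opening: 60.0
```

Contact with the far wall is just beginning: F≈-1.3 N and the motion is shortening. Now I'll lower the near end by un-tilting about the leading edge.

```bash
python3 -m creep '[{"x":0.001,"y":0.0034,"z":0,"ax":0,"ay":0,"az":-2,"grip":1},{"x":0.001,"y":0.0034,"z":0,"ax":0,"ay":0,"az":-2,"grip":1},{"x":0,"y":0,"z":0,"ax":0,"ay":0,"az":0,"grip":1},{"x":0,"y":0,"z":0,"ax":0,"ay":0,"az":0,"grip":1}]'; python3 g.py 489.5 256 56 -18.7 8;  python3 -m creep '[{"x":0.0007,"y":0.0032,"z":0,"ax":0,"ay":0,"az":-2,"grip":1},{"x":0.0007,"y":0.0032,"z":0,"ax":0,"ay":0,"az":-2,"grip":1},{"x":0,"y":0,"z":0,"ax":0,"ay":0,"az":0,"grip":1},{"x":0,"y":0,"z":0,"ax":0,"ay":0,"az":0,"grip":1}]';python3 g.py 490 255.8 49.4 -18.7 4; python3 - <<'E'
from g import *
s=snapshot("side"); crop(s,325,240,385,285,13,"pics/x.png")
E
```

```text
t: 16.15
ee_pos: [489.9, 256.0, 56.1]
ee_rot: [-1.53, 0.363, -0.145]
force: [-3.5, 0.0, -1.7]
opening: 59.7
t 16.15 pos [489.9 256.   56.1] yaw -18.65 F [-3.5  0.  -1.7] open 59.7
shift mm (x,y,z) [-0.3  0.2 -0.1] turn deg [ 0.    0.05 -0.04]
t: 16.55
ee_pos: [490.7, 255.8, 49.6]
ee_rot: [-1.543, 0.31, -0.2]
force: [-0.2, -0.4, -1.6]
opening: 59.8
t 16.55 pos [490.7 255.8  49.6] yaw -18.67 F [-0.2 -0.4 -1.6] open 59.8
shift mm (x,y,z) [-0.7  0.3 -0.2] turn deg [-0.01  0.03 -0.06]
```

View pics/x.png

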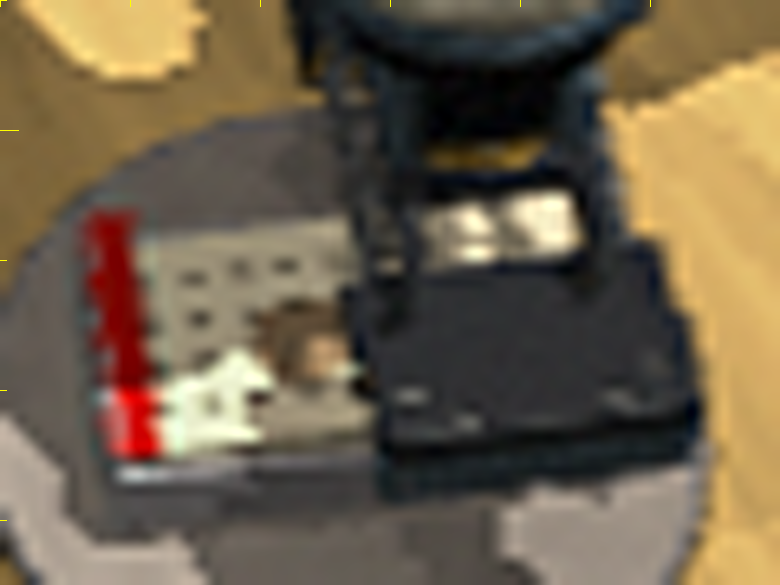

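```bash
python3 -m creep '[{"x":0.0002,"y":0.0034,"z":0,"ax":0,"ay":0,"az":-2,"grip":1},{"x":0.0001,"y":0.0034,"z":0,"ax":0,"ay":0,"az":-2,"grip":1},{"x":0,"y":0,"z":0,"ax":0,"ay":0,"az":0,"grip":1},{"x":0,"y":0,"z":0,"ax":0,"ay":0,"az":0,"grip":1}]'; python3 g.py 490.7 255.8 41.2 -18.7 0
```

```text
t: 17.0
ee_pos: [490.7, 255.8, 42.8]
ee_rot: [-1.555, 0.257, -0.255]
force: [-0.5, -0.3, -0.8]
opening: 59.4
t 17.00 pos [490.7 255.8  42.8] yaw -18.67 F [-0.5 -0.3 -0.8] open 59.4
shift mm (x,y,z) [-0.   1.6  0. ] turn deg [-0.01  0.03 -0.06]
```

```bash
python3 -m creep '[{"x":0,"y":0.001,"z":0,"ax":0,"ay":0,"az":0,"grip":1},{"x":0,"y":0,"z":0,"ax":0,"ay":0,"az":0,"grip":1}]'; python3 -m creep '[{"x":0,"y":0.0006,"z":0,"ax":0,"ay":0,"az":0,"grip":1},{"x":0,"y":0,"z":0,"ax":0,"ay":0,"az":0,"grip":1}]';python3 - <<'E'
from g import *
s=snapshot("side"); crop(s,325,235,395,290,11,"pics/y.png")
E
```

```text
t: 17.2
ee_pos: [491.0, 255.7, 41.8]
ee_rot: [-1.555, 0.256, -0.256]
force: [0.2, 0.5, 0.2]
opening: 59.9
t: 17.4
ee_pos: [490.9, 255.7, 41.3]
ee_rot: [-1.555, 0.255, -0.256]
force: [1.1, -1.3, 2.9]
opening: 59.5
```

View pics/y.png

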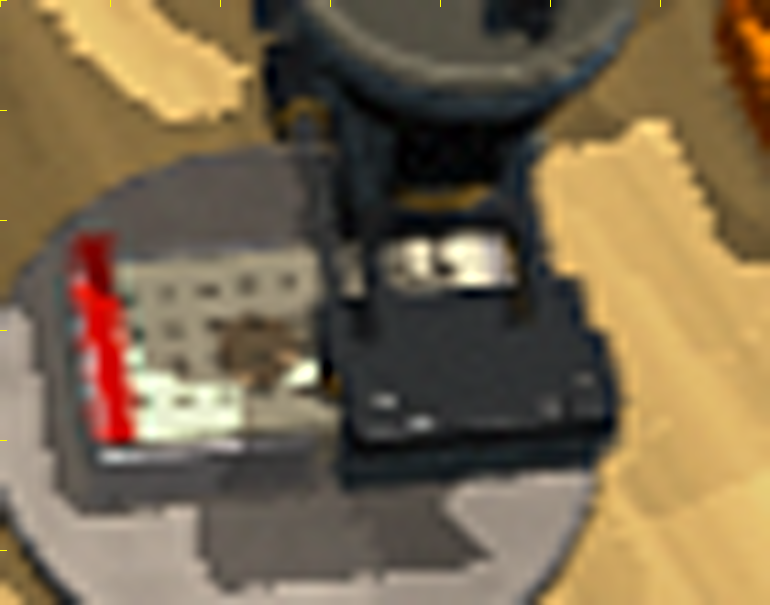

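The pile touched the floor at TCP z=41.3, where 41.2 was predicted. Releasing step by step.

```bash
python3 -m creep '[{"x":0,"y":0,"z":0,"ax":0,"ay":0,"az":0,"grip":-0.45},{"x":0,"y":0,"z":0,"ax":0,"ay":0,"az":0,"grip":-0.6},{"x":0,"y":0,"z":0,"ax":0,"ay":0,"az":0,"grip":-0.8},{"x":0,"y":0,"z":0,"ax":0,"ay":0,"az":0,"grip":-0.8},{"x":0,"y":0,"z":0,"ax":0,"ay":0,"az":0,"grip":-0.8}]'; python3 g.py 490 256 150 -18.7
```

```text
t: 17.95
ee_pos: [490.3, 255.7, 41.0]
ee_rot: [-1.556, 0.256, -0.256]
force: [-0.5, 0.2, 0.7]
opening: 82.1
t 17.95 pos [490.3 255.7  41. ] yaw -18.67 F [-0.5  0.2  0.7] open 82.1
shift mm (x,y,z) [  -0.4 -109.     0.2] turn deg [ 0.    0.03 -0.01]
```

```bash
python3 -m creep '[{"x":0,"y":-0.005,"z":0,"ax":0,"ay":0,"az":0,"grip":-0.8},{"x":0,"y":-0.02,"z":0,"ax":0,"ay":0,"az":0,"grip":-0.8},{"x":0,"y":-0.03,"z":0,"ax":0,"ay":0,"az":0,"grip":-0.8},{"x":0,"y":-0.04,"z":0,"ax":0,"ay":0,"az":0,"grip":-0.8},{"x":0,"y":-0.04,"z":0,"ax":0,"ay":0,"az":0,"grip":-0.8},{"x":-0.02,"y":-0.03,"z":0.03,"ax":0,"ay":0,"az":0,"grip":-0.8},{"x":-0.02,"y":0,"z":0.045,"ax":0,"ay":0,"az":0,"grip":-0.8},{"x":-0.02,"y":0,"z":0.045,"ax":0,"ay":0,"az":0,"grip":-0.8}]';python3 -m creep '[{"x":-0.02,"y":0,"z":0.045,"ax":0,"ay":0,"az":0,"grip":-0.8},{"x":-0.02,"y":0,"z":0.045,"ax":0,"ay":0,"az":0,"grip":-0.8},{"x":-0.02,"y":0,"z":0.045,"ax":0,"ay":0,"az":0,"grip":-0.8},{"x":-0.02,"y":0,"z":0.045,"ax":0,"ay":0,"az":0,"grip":-0.8},{"x":0,"y":0,"z":0,"ax":0,"ay":0,"az":0,"grip":-0.8}]'; python3 - <<'E'
from g import *
info()
s=snapshot("side"); crop(s,315,235,395,300,10,"pics/z1.png")
t=snapshot("top"); crop(t,180,145,265,220,9,"pics/z2.png"); cv2.imwrite("pics/tfull.png",t["pixels"])
E
```

```text
t: 18.75
ee_pos: [472.1, 390.1, 208.0]
ee_rot: [-1.554, 0.255, -0.258]
force: [0.7, -0.3, -0.8]
opening: 82.1
t: 19.25
ee_pos: [451.8, 589.9, 205.4]
ee_rot: [-1.555, 0.253, -0.252]
force: [-0.4, -0.6, -0.0]
opening: 82.5
t 19.25 pos [451.8 589.9 205.4] yaw -18.45 F [-0.4 -0.6 -0. ] open 82.5
```

View pics/z1.png

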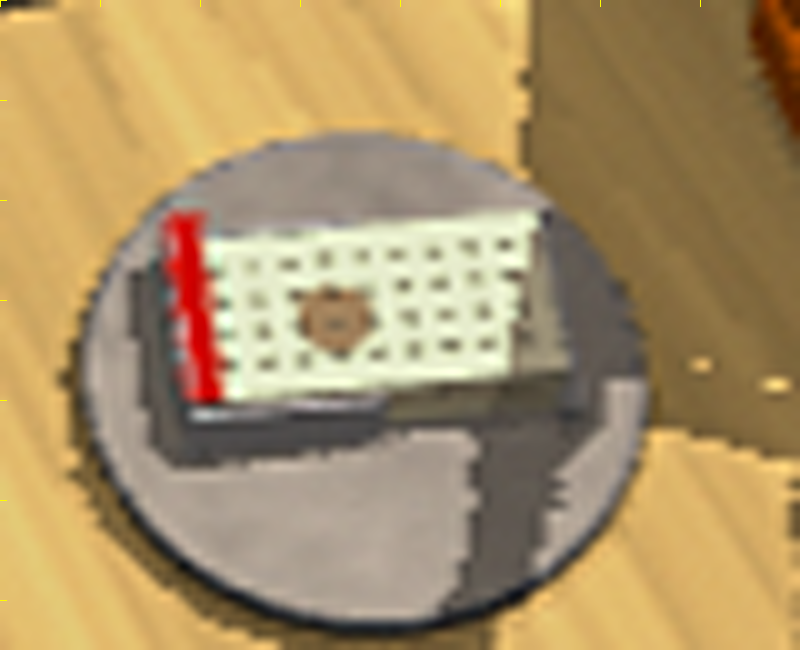

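View pics/z2.png

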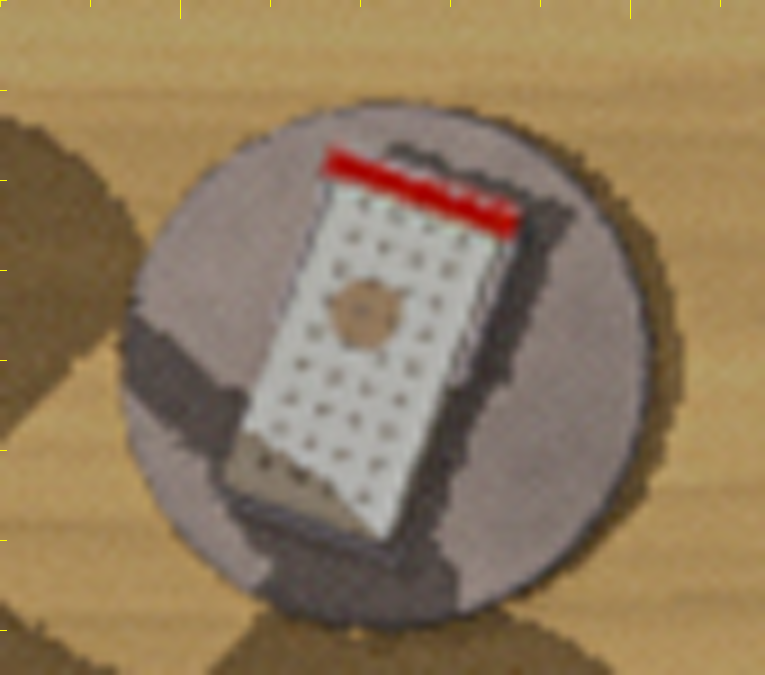

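View pics/tfull.png

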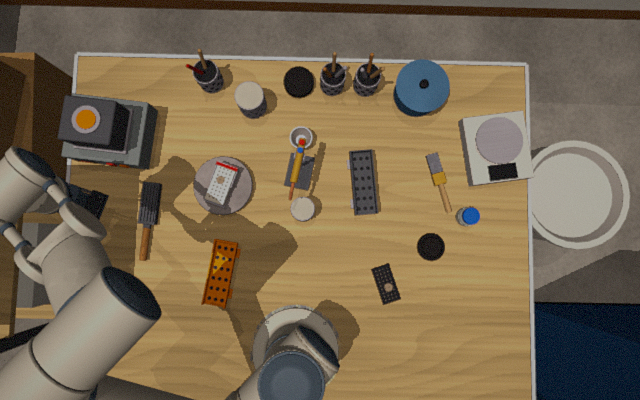

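```bash
python3 - <<'E'
from g import *
t=snapshot("top");s=snapshot("side")
g=lambda a,b:((a+.5)/9-.5+180,(b+.5)/9-.5+145)
f=lambda a,b:((a+.5)/10-.5+315,(b+.5)/10-.5+235)
e=np.array([.9475,-.3197]);n=np.array([.3197,.9475]);O=np.array([522.5,245.3])
for nm,a,b in(("near -y",(386,541),(540,212)),("near +y",(222,485),(570,372)),("scorch",(366,314),(338,321)),("lip -y far",(521,209),(203,213))):
    p,r=tri(t,g(*a),s,f(*b)); d=p[:2]-O; print(nm,p.round(1),"resid %.1f"%r,"tray xy",(d@e).round(1),(d@n).round(1))
E
```

```text
near -y [455.2 236.3  66.5] resid 2.5 tray xy -60.9 -30.0
near +y [474.6 293.4  65.2] resid 0.1 tray xy -60.8 30.3
scorch [534.7 245.8  66.8] resid 0.9 tray xy 11.4 4.4
lip -y far [565.6 194.4  80.1] resid 13.1 tray xy 57.2 -34.5
```

The top face is level: its near corners triangulate at z 65–66.5 and the scorch mark at 66.8, against 69 expected. A board end resting on the 10 mm near wall would read about 79. The near corners are at tray x≈-61, y≈±30, inside the wall. In the top view, the other things are at the same pixels as at the start. Handing in.

```bash
python3 -c "
from station import *
print(finish_job())"
```

```text
the job is handed in; nothing more can be done
None
```

I loaded all three boards into the hearth tray and handed the job in at about 19.4 s of the 61 s allowed. Nothing fell to the bench. The handing-in call reports no verdict, so the result rests on my own checks below.

**What I did:** With the fingertips behind the pile, I slid it about 46 mm out over the rack's open front edge. I gripped the overhanging end at a 60 mm opening and lifted all three boards together over the torch. I tilted the pile 12° and slid its leading end under the lip until it touched the far wall at about 3.5 N. I then lowered the near end until the pile met the floor at TCP z = 41.3 mm (41.2 predicted), let go and drew the arm clear.

**What the last checks showed:**
- **Level:** The near corners of the top board measured z = 65.2 and 66.5 mm, and the scorch mark 66.8 mm. A board end caught on the near wall would read about 79 mm.
- **In place:** The near corners lie at tray x ≈ -61, y ≈ ±30, inside the walls. The leading end is under the red lip in both views.
- **Other things:** By eye, the other things and the look-alikes are where they were in the first top view.

**What disagreed:**
- The heights read 2–4 mm below the expected 69 mm, which I put down to camera calibration.
- The side and top cameras differed by about 3 mm throughout.
- The lip corner in the final check matched poorly between views (13 mm residual), so I did not use it.
- The first move call was refused because I left some keys out of the rows; the arm did not move.

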